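Click the food box lid shut, section by section

ROBOT

A 6-joint arm with a two-finger parallel gripper is mounted at the origin on the work surface. World frame = base frame: x ahead of the robot, y to its left, z up, the work surface at z = 0. Lengths are in m, angles in rad, forces in N, time in s.
With the tool pointing down it reaches from about 0.375 to 0.75 m from the base axis. Payload 9 kg.
Tool frame: the origin (TCP) lies at the very end of the fingers, on their centre line; the grasp point (between the pads) lies 19 mm behind it; z points along the fingers, y is the line along which they close (so a half turn about z gives the same grasp; the last joint's range is limited). The gripper opens to 85 mm and grips with 20 to 120 N. Pads are 22 mm wide; open, the fingers measure 114 mm over their backs; the gripper's body (76 mm by 85 mm) begins 54 mm behind the grasp point. The pads swing forward as they close: fully open they stand 13 mm farther back than shut.
Start: joints at [-1.335, 0.104, 0.097, 1.564, 0, 1.353], TCP at [0.263, -0.539, 0.203] pointing down, gripper open.
Joint ranges: [-2.99, 2.99], [-0.84, 1.86], [-1.1, 1.16], [-1.84, 2.11], [-1.51, 1.56], [-3.14, 3.14]. Speed limits (rad/s): [2.22, 2.22, 2.57, 3.14, 3.14, 3.14].

INTERFACE

Orientations are given as a rotation vector (axis times angle).
In Python, from rig import robot, capture, camera_model gives the robot as it stands.
- The arm moves only by the tool play_rows, never from a script. Its arguments are lists of equal length, an entry for each row: "xyz": the shift along the tool's x, y, z in mm, a list of three; "turn": the turn about the tool's z in rad; "claw": the finger opening in mm, from 0 to 85.4. A call has 1 to 8 rows; each row shifts and turns the commanded pose from where the row before left it, along the tool's axes as they then stand; what a row does not reach is not made up. A row lasts 1/10 s, in which the tool goes at most 50 mm and 8.59 degrees, less where a joint would pass 70% of its speed; a pose out of reach is approached as far as the arm can. A call is refused whole if a number of a shift passes 50 or a number of a turn 0.15, either way. A call with a gripper value outside its range is refused whole. The fingers move at their own pace and stop on an object; "squeeze" is the grip in N (left out, the last holds). Time passes only in rows, so rows that do not move let the fingers close. It gives the time, the measured TCP pose, the force, the opening and the grip force at its end, in the units of the state.
- robot.get_obs(): the state, without advancing time (a new reading comes with each control period).
- capture(name): name is "side" or "top" or "wrist"; returns the picture (480x640x3 uint8, blue, green, red); there is no depth.
- camera_model(name): a dict with "vfov" (degrees; the focal length in pixels is half the picture's height over the tangent of half this angle, whatever the lens; pixels are square), "cx", "cy" (the principal point, pixels), "k1" (the pictures are not rectified: a ray, as slopes to the right and down, at radius r is drawn at 1 + k1 r^2 times it, then the intrinsics apply), "rvec" (rotation vector, rad) and "tvec" (3), from world to camera coordinates, as OpenCV has them. Camera axes: x right, y down, z forward; pixel columns grow to the right and rows downward; lengths in m; the calibration is good to about 2 mm. A picture is of the moment at which its call begins: read the wrist's pose just before it. camera_model takes no time and is no camera call; for the wrist camera it gives the pose at the moment of the call.
- robot.hand_in(): hands the job in; it is judged then, once.
The state is a dict: "time_s": time; "joint_pos": joint angles; "joint_vel": joint speeds; "joint_efforts": joint torques, N m; "ee_pos": TCP position; "tcp_rot": TCP orientation; "contact_force": force on the tool from outside, world axes, zero at the start; "torque": the same for the moment, N m; "width": finger opening in m; "grasp_force": force on a finger pad.
Only numpy, scipy, OpenCV 4.12 (cv2) and the standard library are available. Lean on these libraries where they do the work, as an engineer would, in place of code of your own. Each camera call takes 0.05 s, during which the arm holds its last target. There are 200 camera calls.

TASK

Close the blue-lidded food box by pressing down its lid rim one section at a time with the fingertips until all four sections have clicked fully shut: start with the red-marked section and go round clockwise as seen from above. Only press: do not pick up or tip the box or push it away from its place, and leave everything else on the table undisturbed.

Things in the scene. Friction and masses are not known exactly. Their poses are not given: they have to be found in the camera images.
- foodbox: The food box to close: white tub, dark blue lid, 180 mm (its x) by 130 mm (its y), about 0.75 kg, loose on the table, turned any way round. Origin: centre of its underside, z up. The lid rim is split into four straight, light blue, 20 mm wide sections, one along each side, between fixed corner pieces whose tops are 68 mm above the underside; the lid's middle is sunk to 63 mm.
- sec1_top (a point): Middle of the top face of the red-marked (first) rim section, on the box's long side (-y side of the box's frame). The section is 129 mm long, 20 mm wide; the point goes down with it: 75 mm above the box's underside while up, 68 mm (level with the corners) when shut. A red band 45 mm long crosses the section here, with a small red lip outside it.
- sec1 (a joint): How far section sec1 is pressed down: 0 = sprung up (an orange seal shows in the gap under it), 0.007 m = clicked shut, and it stays so. Pressing straight down, the push needed rises to about 8 N in the first 2 mm, falls away by half-way, then the section snaps to a hard stop; let go before half-way and it springs back up.
- sec2_top (a point): Middle of the top face of the second, clockwise from the red one rim section, on the box's short side (-x side of the box's frame). The section is 79 mm long, 20 mm wide; the point goes down with it: 75 mm above the box's underside while up, 68 mm (level with the corners) when shut. All light blue.
- sec2 (a joint): How far section sec2 is pressed down: 0 = sprung up (an orange seal shows in the gap under it), 0.007 m = clicked shut, and it stays so. Pressing straight down, the push needed rises to about 8 N in the first 2 mm, falls away by half-way, then the section snaps to a hard stop; let go before half-way and it springs back up.
- sec3_top (a point): Middle of the top face of the third, opposite the red one rim section, on the box's long side (+y side of the box's frame). The section is 129 mm long, 20 mm wide; the point goes down with it: 75 mm above the box's underside while up, 68 mm (level with the corners) when shut. All light blue.
- sec3 (a joint): How far section sec3 is pressed down: 0 = sprung up (an orange seal shows in the gap under it), 0.007 m = clicked shut, and it stays so. Pressing straight down, the push needed rises to about 8 N in the first 2 mm, falls away by half-way, then the section snaps to a hard stop; let go before half-way and it springs back up.
- sec4_top (a point): Middle of the top face of the fourth and last rim section, on the box's short side (+x side of the box's frame). The section is 79 mm long, 20 mm wide; the point goes down with it: 75 mm above the box's underside while up, 68 mm (level with the corners) when shut. All light blue.
- sec4 (a joint): How far section sec4 is pressed down: 0 = sprung up (an orange seal shows in the gap under it), 0.007 m = clicked shut, and it stays so. Pressing straight down, the push needed rises to about 8 N in the first 2 mm, falls away by half-way, then the section snaps to a hard stop; let go before half-way and it springs back up.
- cup: Pale plastic cup, 68 mm across, 85 mm tall, loose and light, near one short side (the sec4 side) of the food box. Origin: centre of its underside.
- spoon: Steel serving spoon, 190 mm long, lying loose beside the long side of the food box away from the red mark, no more than 40 mm tall. Origin: about its middle, underside.
- shutbox: Another food box of the same size (180 x 130 x 68 mm) with a green lid, already shut, loose. Origin: centre of its underside.
- jar: Amber jar with red cap, 72 mm across, 105 mm tall, loose. Origin: centre of its underside.
- bowl: White bowl, 132 mm across, 50 mm tall, loose. Origin: centre of its underside.
- bowls: Stack of white bowls, 132 mm across, 81 mm tall, loose. Origin: centre of its underside.

How it is judged:
By the outcome, as a careful person would: the job done as asked, in the order asked, and still so for the second after the job is handed in, with the robot touching nothing.
It also fails if it takes over 48 s, if anything falls off the work surface, if the arm or the gripper's body presses on something with over 40 N, if the wrist force passes 120 N, or if a joint passes its speed limit or range.

## Working session

There is one attempt and no reset: what is moved stays moved. The work goes in short steps, Python scripts to look and compute and a tool call to move; the robot and the scene stay as the last step left them, time stands still between calls to the robot, and variables do not carry over. Pictures are saved under pics/ and viewed, at most 10 in all, crops included, and the job is handed in when it is done.

Besides the shell and the picture viewer there is one more tool, called after ">>>" as name(argument=value, ...), one argument or row to a line, values as JSON. play_rows: Moves the arm, as the interface text tells. Its arguments: {"type":"object","properties":{"xyz":{"type":"array"},"turn":{"type":"array"},"claw":{"type":"array"},"squeeze":{"type":"number"}},"required":["xyz","turn","claw"]}

```bash
mkdir -p pics; ls; python3 - <<'E'
from rig import robot,capture,camera_model
import cv2
for n in("top","side"):
    cv2.imwrite(f"pics/{n}0.png",capture(n)); print(n,camera_model(n))
o=robot.get_obs();print(o["ee_pos"],o["tcp_rot"],o["time_s"])
E
```

```text
pics
top {'vfov': 56.26596241344048, 'cx': 319.77057793243, 'cy': 245.75587159399151, 'k1': -0.09556730384641714, 'rvec': array([ 2.15512743, -2.19583437,  0.1312007 ]), 'tvec': array([-0.00252809,  0.5706271 ,  1.06837664])}
side {'vfov': 57.74908422880883, 'cx': 324.37305657229314, 'cy': 233.31330102748908, 'k1': -0.10739751740876023, 'rvec': array([ 0.76096755, -2.37171572,  1.33142092]), 'tvec': array([0.45386264, 0.24757198, 0.97799055])}
[ 0.26294032 -0.53894736  0.20241187] [-3.05992396e+00 -7.06367212e-01  2.30635541e-05] 0.1
```

View pics/top0.png

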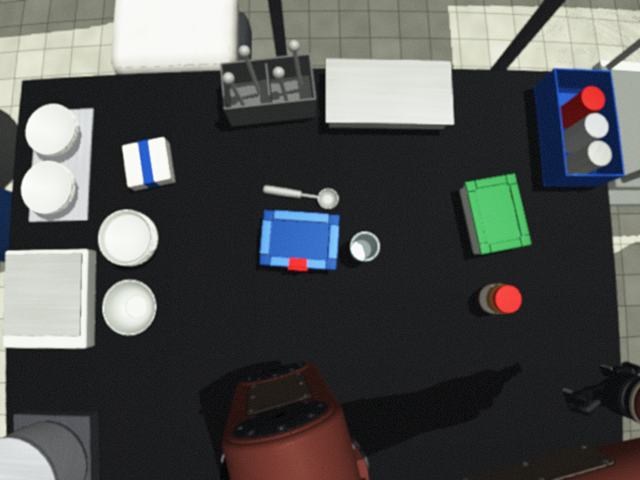

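View pics/side0.png

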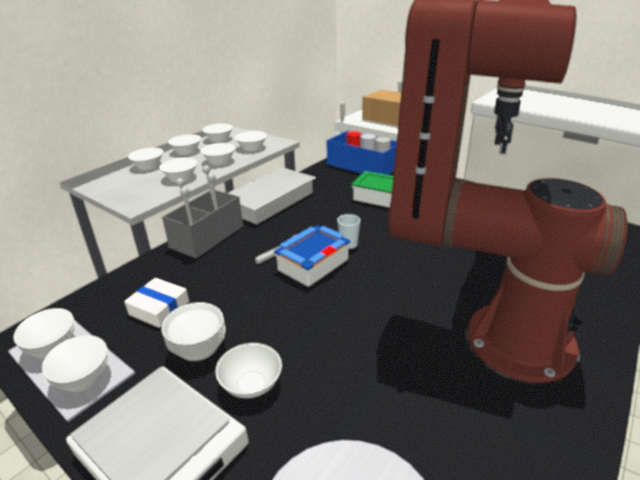

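The top view shows the box at about (300,240). The red mark is at (298,265) on the side nearest the robot, so clockwise runs left, far, right. The cup is at (364,246) and the spoon at (300,195). In the side view the lid is at about (313,248).

```bash
cat > h.py <<'E'
import cv2,numpy as np
from rig import robot,capture,camera_model
def cam(n,m=None):
    m=m or camera_model(n); f=240/np.tan(np.radians(m["vfov"])/2)
    K=np.array([[f,0,m["cx"]],[0,f,m["cy"]],[0,0,1]]); D=np.array([m["k1"],0,0,0,0.])
    R=cv2.Rodrigues(np.array(m["rvec"]))[0]; return K,D,R,np.array(m["tvec"]).ravel()
def ray(c,p):
    K,D,R,t=c; u=cv2.undistortPoints(np.array(p,float).reshape(-1,1,2),K,D)[:,0]
    return -R.T@t,np.c_[u,np.ones(len(u))]@R
def plane(c,p,z):
    o,d=ray(c,p); return o+d*((z-o[2])/d[:,2])[:,None]
def tri(c1,p1,c2,p2):
    o1,d1=ray(c1,[p1]);o2,d2=ray(c2,[p2]);d1,d2=d1[0],d2[0]
    s=np.linalg.lstsq(np.c_[d1,-d2],o2-o1,rcond=None)[0]
    a,b=o1+s[0]*d1,o2+s[1]*d2; return (a+b)/2,np.linalg.norm(a-b)
def proj(c,P): return cv2.projectPoints(np.array(P,float).reshape(-1,3),cv2.Rodrigues(c[2])[0],c[3],c[0],c[1])[0][:,0]
def near(mask,p,amin=15):
    n,l,s,ce=cv2.connectedComponentsWithStats(mask.astype(np.uint8))
    i=min((i for i in range(1,n) if s[i,4]>=amin),key=lambda i:np.hypot(*(ce[i]-p)))
    return l==i,ce[i],s[i,4]
def masks(im):
    h=cv2.cvtColor(im,cv2.COLOR_BGR2HSV); H,S,V=[h[...,i].astype(int) for i in range(3)]
    return dict(blue=(H>95)&(H<125)&(S>90)&(V>80),red=((H<6)|(H>174))&(S>150)&(V>90),dark=(H>95)&(H<125)&(S>190)&(V>80))
def rect(c,mask,z):
    ct=max(cv2.findContours(mask.astype(np.uint8),0,1)[0],key=cv2.contourArea)[:,0]
    P=plane(c,ct,z)[:,:2]*1000
    return cv2.minAreaRect(P.astype(np.float32))
E
python3 - <<'E'
from h import *
seed=dict(top=[(300,240),(298,265)],side=[(313,248),(330,252)])
C={};R={};B={}
for n in seed:
    im=cv2.imread(f"pics/{n}0.png");c=cam(n);C[n]=c;m=masks(im)
    b,bc,a=near(m["blue"],seed[n][0],150);r,rc,ra=near(m["red"],seed[n][1],8)
    # hull corners of lid incl red
    u=cv2.dilate((b|r).astype(np.uint8),np.ones((3,3)));u=cv2.erode(u,np.ones((3,3)))>0
    u,_,_=near(u,bc,150)
    print(n,bc,a,rc,ra)
    for z in(.068,.073):print(z,rect(c,u,z),plane(c,[rc],z)[0].round(4))
    R[n]=rc
    d,dc,da=near(m["dark"],seed[n][0],50);print("dark",dc,da);B[n]=dc
print(tri(C["top"],R["top"],C["side"],R["side"]))
print(tri(C["top"],B["top"],C["side"],B["side"]))
E
```

```text
top [299.51641294 238.08753568] 4204 [297.37623762 264.69306931] 202
0.068 ((580.3103637695312, 35.643226623535156), (186.12208557128906, 142.01852416992188), 84.96117401123047) [0.5227 0.041  0.068 ]
0.073 ((579.7229614257812, 35.501556396484375), (185.23904418945312, 141.3447265625), 84.96115112304688) [0.5224 0.0408 0.073 ]
dark [277.87373737 235.13131313] 198
side [310.24279583 244.58982219] 1631 [329.025 250.925] 80
0.068 ((583.547119140625, 25.29084014892578), (198.8636932373047, 148.55543518066406), 84.87544250488281) [0.5229 0.0296 0.068 ]
0.073 ((578.650390625, 31.461196899414062), (197.34744262695312, 147.42279052734375), 84.87544250488281) [0.5185 0.0357 0.073 ]
dark [311.27786753 246.43134087] 619
(array([0.51975139, 0.03907764, 0.07460703]), np.float64(0.0060404569748352885))
(array([0.57395814, 0.07354993, 0.09042892]), np.float64(0.039281195213370534))
```

>>> play_rows(
  xyz=[
    [0,0,0],
    [0,0,0],
    [0,0,0],
    [0,0,0],
    [0,0,0],
    [0,0,0],
    [0,0,0],
    [0,0,0],
  ],
  turn=[-0.145,-0.145,-0.145,-0.145,-0.145,-0.145,-0.145,-0.145],
  claw=[0,0,0,0,0,0,0,0],
)

```text
time_s: 0.9
ee_pos: [0.263, -0.5391, 0.2026]
tcp_rot: [-2.166, -2.275, -0.001]
contact_force: [-0.1, 0.6, 1.1]
width: -0.0
grasp_force: 0.0
```

>>> play_rows(
  xyz=[
    [0,0,0],
    [0,0,0],
    [0,0,0],
    [0,0,0],
    [0,0,0],
    [0,0,0],
    [0,0,0],
    [0,0,0],
  ],
  turn=[-0.145,-0.145,-0.145,-0.145,-0.145,-0.145,-0.145,-0.145],
  claw=[0,0,0,0,0,0,0,0],
)

```text
time_s: 1.7
ee_pos: [0.263, -0.5391, 0.2026]
tcp_rot: [-0.565, -3.09, -0.001]
contact_force: [-0.0, 0.6, 0.2]
width: 0.0004
grasp_force: 0.0
```

>>> play_rows(
  xyz=[
    [0,0,0],
    [0,0,0],
    [0,0,0],
  ],
  turn=[-0.14,-0.14,0],
  claw=[0,0,0],
)

```text
time_s: 2.0
ee_pos: [0.263, -0.5391, 0.2027]
tcp_rot: [-0.135, -3.139, -0.001]
contact_force: [0.5, -0.2, -0.2]
width: 0.0001
grasp_force: 0.0
```

>>> play_rows(
  xyz=[
    [-16,44,0],
    [-16,44,0],
    [-16,44,0],
    [-16,44,0],
    [-16,44,0],
    [-16,44,0],
    [-16,44,0],
    [-16,44,0],
  ],
  turn=[0,0,0,0,0,0,0,0],
  claw=[0,0,0,0,0,0,0,0],
)

```text
time_s: 2.8
ee_pos: [0.4218, -0.1981, 0.2031]
tcp_rot: [0.146, 3.138, -0.0]
contact_force: [0.7, -0.7, 0.6]
width: 0.0001
grasp_force: 0.0
```

>>> play_rows(
  xyz=[
    [-13,40,0],
    [-13,40,0],
    [-13,40,0],
    [-13,40,0],
    [-13,40,0],
    [0,0,0],
  ],
  turn=[0,0,0,0,0,0],
  claw=[0,0,0,0,0,0],
)

```text
time_s: 3.4
ee_pos: [0.5044, -0.0022, 0.2028]
tcp_rot: [-0.137, -3.139, -0.002]
contact_force: [0.5, -1.1, 0.2]
width: -0.0
grasp_force: 0.0
```

```bash
python3 - <<'E'
from h import *
import pickle
m=camera_model("wrist");im=capture("wrist");cv2.imwrite("pics/w1.png",im);pickle.dump(m,open("w1.pkl","wb"))
c=cam("wrist",m);o=robot.get_obs();print(o["ee_pos"],o["tcp_rot"],"cam",(-c[2].T@c[3]).round(3))
B=np.array([.58,.0355]);ax=-np.array([.088,.996]);ay=np.array([.996,-.088])
for n,(x,y) in dict(s1=(0,-55),s2=(-80,0),s3=(0,55),s4=(80,0)).items():
    p=B+(ax*x+ay*y)/1000;print(n,p.round(4),proj(c,[[*p,.075]]).round(0))
E
```

```text
[ 0.50389041 -0.00420072  0.20276721] [-1.37821302e-01 -3.13798528e+00 -2.46174619e-04] cam [0.434 0.003 0.375]
s1 [0.5252 0.0403] [[377. 241.]]
s2 [0.587  0.1152] [[470. 304.]]
s3 [0.6348 0.0307] [[372. 361.]]
s4 [ 0.573  -0.0442] [[279. 304.]]
```

View pics/w1.png

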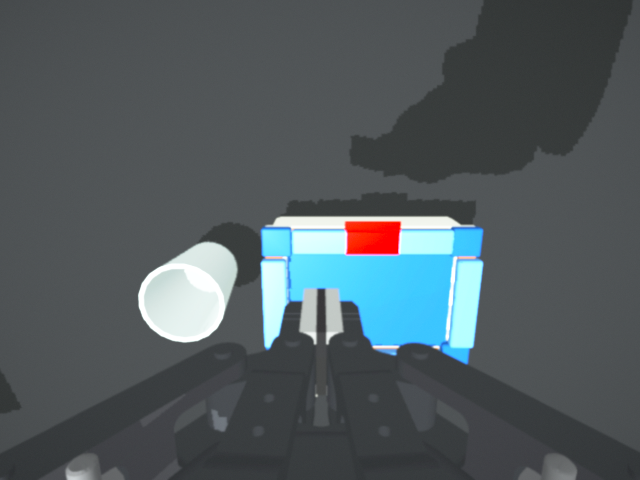

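The wrist view shows the red band at (373,241), sec2 at (467,303), sec4 at (274,303), all unclicked, and the cup at (185,300). I'll refine the box pose from these blobs.

```bash
python3 - <<'E'
from h import *
import pickle
m=pickle.load(open("w1.pkl","rb"));c=cam("wrist",m);im=cv2.imread("pics/w1.png")
h=cv2.cvtColor(im,cv2.COLOR_BGR2HSV)
print(h[241,315],h[303,467],h[300,400],h[241,470],h[320,180])
H,S,V=[h[...,i].astype(int) for i in range(3)]
lt=(H>90)&(H<112)&(S>40)&(S<160)&(V>180)
P={}
for n,s in dict(s2=(467,303),s4=(274,303),s1r=(428,241),s1l=(318,241)).items():
    k,ce,a=near(lt,s,100);ct=np.argwhere(k)[:,::-1].astype(np.float32);r=cv2.minAreaRect(ct)
    P[n]=plane(c,[r[0]],.075)[0]*1000;print(n,r,P[n].round(1))
r,rc,ra=near(masks(im)["red"],(373,238),100);rr=cv2.minAreaRect(np.argwhere(r)[:,::-1].astype(np.float32));print("red",rr,plane(c,[rr[0]],.075)*1000)
cy=(V>150)&(S<60);k,ce,a=near(cy,(185,300),300);print("cup",ce,a)
q=(P["s2"]+P["s4"])/2;d=P["s2"]-P["s4"];print("centre",q,"span",np.linalg.norm(d),"yaw of long axis",np.degrees(np.arctan2(d[1],d[0])))
print("cup rim right edge",plane(c,[(224,300),(139,300)],.085)*1000)
# height check of red with top view
t=cam("top");print(tri(t,(297.4,264.7),c,rr[0]))
E
```

```text
[ 90  33 255] [ 90  72 255] [ 98 189 255] [ 98 193 255] [ 85  12 241]
s2 ((463.3564453125, 302.4356689453125), (31.642183303833008, 91.1454086303711), 5.710593223571777) [585.1 109.5  75. ]
s4 ((274.57696533203125, 288.3846435546875), (117.08805084228516, 28.482807159423828), 89.18154907226562) [558.7 -46.1  75. ]
s1r ((435.9960021972656, 240.30007934570312), (27.91441535949707, 76.56468200683594), 88.85424041748047) [529.   87.2  75. ]
s1l ((321.3431091308594, 241.05538940429688), (65.89838409423828, 96.9061279296875), 70.55996704101562) [521.5  -3.9  75. ]
red ((372.5, 237.5), (31.0, 55.0), 90.0) [[522.16734599  36.96709899  75.        ]]
cup [188.66267576 292.8275094 ] 7183
centre [571.93806523  31.69366793  75.        ] span 157.742210979021 yaw of long axis 80.35816926808613
cup rim right edge [[ 560.94376375  -86.19021737   85.        ]
 [ 554.7228112  -153.81365261   85.        ]]
(array([0.52314013, 0.03920003, 0.06976843]), np.float64(0.003467915312990491))
```

>>> play_rows(
  xyz=[
    [-9,22,0],
    [-9,22,0],
    [0,0,35],
    [0,0,35],
    [0,0,30],
    [0,0,14],
    [0,0,0],
    [0,0,0],
  ],
  turn=[0,0,0,0,0,0,0,0],
  claw=[0,0,0,0,0,0,0,0],
)

```text
time_s: 4.25
ee_pos: [0.526, 0.0353, 0.0904]
tcp_rot: [0.14, 3.137, -0.0]
contact_force: [0.2, -0.1, 0.9]
width: -0.0001
grasp_force: 0.0
```

```bash
python3 - <<'E'
from h import *
import pickle
m=camera_model("wrist");im=capture("wrist");cv2.imwrite("pics/w2.png",im)
o=robot.get_obs();print(o["ee_pos"],o["tcp_rot"],o["contact_force"])
E
```

```text
[0.52648489 0.03531066 0.09092686] [ 1.39714279e-01  3.13617753e+00 -7.22952872e-04] [ 0.86584926 -0.35140865  0.68868285]
```

View pics/w2.png

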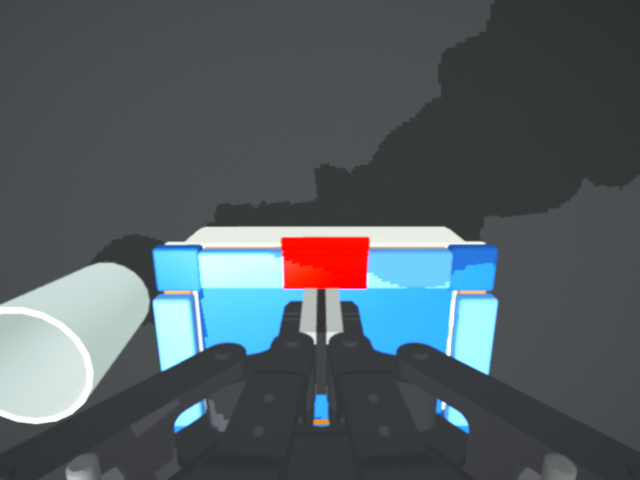

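```bash
python3 - <<'E'
from h import *
c=cam("wrist");print((-c[2].T@c[3]).round(4))
print("tip front edge/tcp",proj(c,[[.515,.0353,.091],[.526,.0353,.091]]).round(1))
print("red band top/bottom, rim",(plane(c,[(325,245),(325,289),(282,270),(368,270)],.075)*1000).round(1))
print("corners",(plane(c,[(154,247),(496,247),(154,289),(496,289)],.068)*1000).round(1))
print("s2,s4 near ends",(plane(c,[(156,294),(195,294),(456,294),(497,294)],.075)*1000).round(1))
E
```

```text
[0.4559 0.041  0.2626]
tip front edge/tcp [[320.2 259.2]
 [322.3 281.1]]
red band top/bottom, rim [[513.2  37.9  75. ]
 [537.   35.8  75. ]
 [524.6  14.8  75. ]
 [528.5  58.6  75. ]]
corners [[508.5 -50.9  68. ]
 [524.4 126.1  68. ]
 [531.7 -55.7  68. ]
 [548.1 126.9  68. ]]
s2,s4 near ends [[531.8 -51.8  75. ]
 [533.7 -31.8  75. ]
 [545.8 103.4  75. ]
 [547.7 124.4  75. ]]
```

Projection puts the section's middle at x≈0.526, y≈0.037, under the TCP, so I'll press in steps.

>>> play_rows(
  xyz=[
    [0,1,8],
    [0,0,5],
    [0,0,2],
    [0,0,2],
    [0,0,0],
  ],
  turn=[0,0,0,0,0],
  claw=[0,0,0,0,0],
)

```text
time_s: 4.8
ee_pos: [0.5254, 0.0369, 0.0718]
tcp_rot: [-0.138, -3.138, 0.0]
contact_force: [0.5, 0.3, 0.1]
width: -0.0001
grasp_force: 0.0
```

>>> play_rows(
  xyz=[
    [0,0,2],
    [0,0,2],
    [0,0,1],
    [0,0,0],
  ],
  turn=[0,0,0,0],
  claw=[0,0,0,0],
)

```text
time_s: 5.2
ee_pos: [0.5255, 0.0369, 0.0669]
tcp_rot: [-0.138, -3.138, 0.0]
contact_force: [0.4, 0.6, 0.1]
width: -0.0001
grasp_force: 0.0
```

No contact force at z=0.067, which I didn't expect, so I'll look.

```bash
python3 - <<'E'
from h import *
a=capture("wrist");s=capture("side")
s=cv2.resize(s[200:310,230:390],None,fx=4,fy=4,interpolation=cv2.INTER_CUBIC)
cv2.imwrite("pics/w3.png",cv2.resize(np.hstack([cv2.resize(a,(587,440)),s[:, :]]),(800,286)))
o=robot.get_obs();print(o["ee_pos"],o["contact_force"],o["joint_efforts"])
E
```

```text
[0.52558262 0.03690129 0.06709794] [ 0.52172577 -0.23397278  0.01699148] [ 1.00580142e-03 -4.46020710e+01  4.96448922e+01 -3.37782665e-03
 -8.48622349e-04  7.20718640e-05]
```

View pics/w3.png

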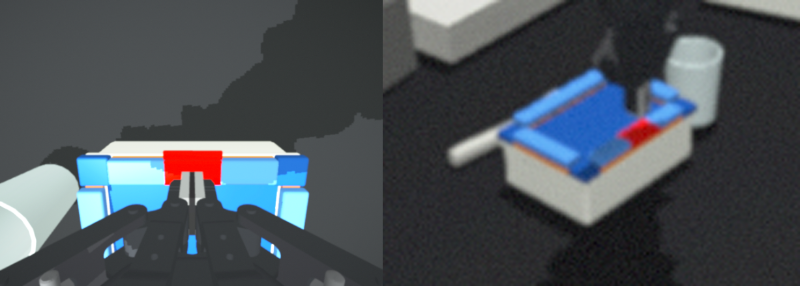

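The wrist view shows the fingertips over the inner edge of the red band (full-picture (321,289)). In the side view they are at about (328,243), just inside the red band, so I'll triangulate the tip.

```bash
python3 - <<'E'
from h import *
w=cam("wrist");s=cam("side")
for q in((328.5,243),(328,241),(328,245)):print(tri(w,(321,289),s,q))
P=[[.5256,.0369,z] for z in(.067,.08,.1)]
print("TCP in side",proj(s,P).round(1),"wrist",proj(w,P).round(1))
im=cv2.imread("pics/side0.png").astype(int);s2=capture("side").astype(int)
d=np.abs(im-s2).sum(2)[190:275,270:370];print(np.argwhere((d>90)).max(0)+[190,270])
big=lambda a:cv2.resize(a[205:275,280:370].astype(np.uint8),None,fx=6,fy=6,interpolation=cv2.INTER_CUBIC)
cv2.imwrite("pics/s4.png",cv2.resize(np.hstack([big(im),big(s2)]),(800,311)))
E
```

```text
(array([0.51681605, 0.03763661, 0.09928874]), np.float64(0.003085532903520511))
(array([0.5158779 , 0.03845473, 0.10553728]), np.float64(0.006508137392027409))
(array([0.51943223, 0.03719352, 0.09199177]), np.float64(0.0020798554374576294))
TCP in side [[326.7 252.1]
 [326.6 248.1]
 [326.5 241.9]] wrist [[322.4 282. ]
 [322.6 293.3]
 [322.8 314.2]]
[266 342]
```

View pics/s4.png

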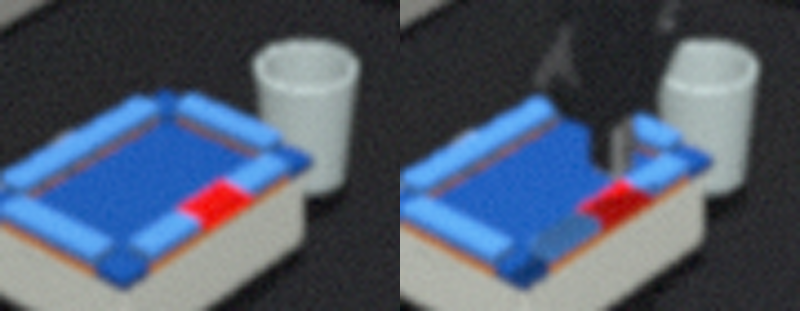

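Both views triangulate the fingertips at z≈0.09, well above the reported TCP, with a visible shadow gap over the section. I'll go down slowly under force watch.

>>> play_rows(
  xyz=[
    [0,0,2],
    [0,0,2],
    [0,0,2],
    [0,0,0],
  ],
  turn=[0,0,0,0],
  claw=[0,0,0,0],
)

```text
time_s: 5.75
ee_pos: [0.5253, 0.037, 0.0606]
tcp_rot: [-0.138, -3.138, -0.0]
contact_force: [0.9, -0.6, -0.7]
width: 0.0002
grasp_force: 0.0
```

>>> play_rows(
  xyz=[
    [0,0,2],
    [0,0,1],
    [0,0,0],
  ],
  turn=[0,0,0],
  claw=[0,0,0],
)

```text
time_s: 6.05
ee_pos: [0.5255, 0.0369, 0.0579]
tcp_rot: [-0.138, -3.138, 0.0]
contact_force: [0.0, 0.1, -0.1]
width: -0.0001
grasp_force: 0.0
```

>>> play_rows(
  xyz=[
    [0,0,2],
    [0,0,0],
  ],
  turn=[0,0],
  claw=[0,0],
)

```text
time_s: 6.25
ee_pos: [0.5255, 0.0369, 0.0559]
tcp_rot: [-0.138, -3.138, 0.0]
contact_force: [0.5, 0.2, -0.2]
width: -0.0
grasp_force: 0.0
```

>>> play_rows(
  xyz=[
    [0,0,1],
    [0,0,1],
    [0,0,0],
  ],
  turn=[0,0,0],
  claw=[0,0,0],
)

```text
time_s: 6.55
ee_pos: [0.5255, 0.0369, 0.0539]
tcp_rot: [-0.138, -3.138, 0.0]
contact_force: [-0.1, -0.6, 0.2]
width: -0.0001
grasp_force: 0.0
```

>>> play_rows(
  xyz=[
    [0,0,1],
    [0,0,1],
    [0,0,0],
  ],
  turn=[0,0,0],
  claw=[0,0,0],
)

```text
time_s: 6.85
ee_pos: [0.5255, 0.0369, 0.0519]
tcp_rot: [-0.138, -3.138, 0.0]
contact_force: [0.0, -0.5, 0.1]
width: 0.0
grasp_force: 0.0
```

```bash
python3 - <<'E'
from h import *
s2=capture("side");a=capture("wrist")
s2=cv2.resize(s2[205:275,280:370],(540,420),interpolation=cv2.INTER_CUBIC)
cv2.imwrite("pics/s5.png",cv2.resize(np.hstack([s2,a[200:410,185:455].repeat(2,0).repeat(2,1)]),(800,311)))
E
```

```text
(no output)
```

View pics/s5.png

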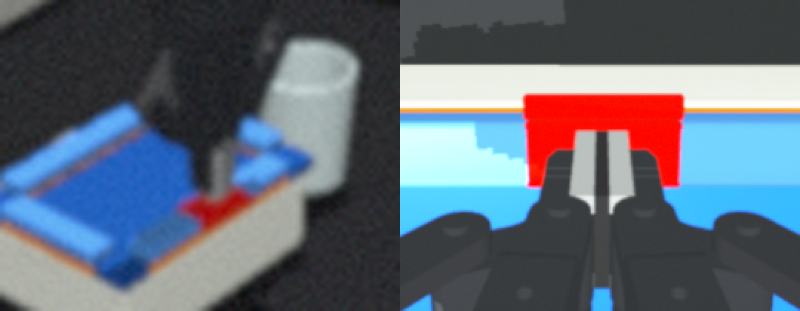

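The tips now look centred on the red band and almost touching, with the side-view tip at about (329,250). So the tip offset is about 21 mm, and I'll keep pressing.

>>> play_rows(
  xyz=[
    [0,0,1],
    [0,0,0],
  ],
  turn=[0,0],
  claw=[0,0],
)

```text
time_s: 7.15
ee_pos: [0.5255, 0.0369, 0.051]
tcp_rot: [-0.138, -3.138, 0.0]
contact_force: [-0.4, 0.5, 0.0]
width: 0.0003
grasp_force: 0.0
```

>>> play_rows(
  xyz=[
    [0,0,1],
    [0,0,0],
  ],
  turn=[0,0],
  claw=[0,0],
)

```text
time_s: 7.35
ee_pos: [0.5255, 0.0369, 0.0499]
tcp_rot: [-0.138, -3.138, 0.0]
contact_force: [-0.4, 0.4, 0.3]
width: -0.0002
grasp_force: 0.0
```

>>> play_rows(
  xyz=[
    [0,0,1],
    [0,0,0],
  ],
  turn=[0,0],
  claw=[0,0],
)

```text
time_s: 7.55
ee_pos: [0.5255, 0.0369, 0.0489]
tcp_rot: [-0.138, -3.138, 0.0]
contact_force: [-0.2, -0.1, 0.0]
width: -0.0003
grasp_force: 0.0
```

>>> play_rows(
  xyz=[
    [0,0,1],
    [0,0,0],
  ],
  turn=[0,0],
  claw=[0,0],
)

```text
time_s: 7.75
ee_pos: [0.5255, 0.0369, 0.048]
tcp_rot: [-0.138, -3.138, 0.0]
contact_force: [0.5, -0.3, 0.8]
width: -0.0
grasp_force: 0.0
```

>>> play_rows(
  xyz=[
    [0,0,1],
    [0,0,0],
  ],
  turn=[0,0],
  claw=[0,0],
)

```text
time_s: 7.95
ee_pos: [0.5255, 0.0369, 0.0469]
tcp_rot: [-0.138, -3.138, 0.0]
contact_force: [0.7, -0.4, -0.7]
width: 0.0001
grasp_force: 0.0
```

>>> play_rows(
  xyz=[
    [0,0,1],
    [0,0,0],
  ],
  turn=[0,0],
  claw=[0,0],
)

```text
time_s: 8.15
ee_pos: [0.5256, 0.0369, 0.0464]
tcp_rot: [0.138, 3.138, -0.0]
contact_force: [-3.2, -0.1, 3.9]
width: -0.0
grasp_force: 2.2
```

>>> play_rows(
  xyz=[
    [0,0,1],
    [0,0,0],
  ],
  turn=[0,0],
  claw=[0,0],
)

```text
time_s: 8.35
ee_pos: [0.5256, 0.0369, 0.0454]
tcp_rot: [0.138, 3.138, -0.0]
contact_force: [-3.0, 0.5, 6.6]
width: -0.0004
grasp_force: 2.9
```

>>> play_rows(
  xyz=[
    [0,0,1],
    [0,0,0],
  ],
  turn=[0,0],
  claw=[0,0],
)

```text
time_s: 8.55
ee_pos: [0.5256, 0.0369, 0.0441]
tcp_rot: [0.138, 3.138, -0.0]
contact_force: [-0.6, -0.3, 2.0]
width: 0.0003
grasp_force: 0.9
```

Contact came at reported z≈0.0467 and the force has passed its peak, so I'll carry on to the stop.

>>> play_rows(
  xyz=[
    [0,0,1],
    [0,0,1],
    [0,0,0],
  ],
  turn=[0,0,0],
  claw=[0,0,0],
)

```text
time_s: 8.85
ee_pos: [0.5254, 0.0369, 0.0417]
tcp_rot: [-0.138, -3.138, 0.0]
contact_force: [-0.0, -0.7, -0.4]
width: 0.0001
grasp_force: 0.0
```

>>> play_rows(
  xyz=[
    [0,0,1],
    [0,0,0.5],
    [0,0,0],
  ],
  turn=[0,0,0],
  claw=[0,0,0],
)

```text
time_s: 9.15
ee_pos: [0.5255, 0.0369, 0.0405]
tcp_rot: [-0.138, -3.138, 0.0]
contact_force: [0.1, 0.9, -0.2]
width: 0.0
grasp_force: 0.0
```

>>> play_rows(
  xyz=[
    [0,0,0.5],
    [0,0,0.5],
    [0,0,0],
  ],
  turn=[0,0,0],
  claw=[0,0,0],
)

```text
time_s: 9.45
ee_pos: [0.5257, 0.0369, 0.0399]
tcp_rot: [0.138, 3.138, -0.0]
contact_force: [-1.6, 0.6, 3.1]
width: -0.0
grasp_force: 1.7
```

Section 1 snapped and is on its hard stop. I'll press it a touch more, lift, and go to section 2. The tip footprint is about 17×22 mm, so no turn is needed.

>>> play_rows(
  xyz=[
    [0,0,0.5],
    [0,0,0.5],
    [0,0,0],
    [0,0,0],
  ],
  turn=[0,0,0,0],
  claw=[0,0,0,0],
)

```text
time_s: 9.85
ee_pos: [0.5257, 0.0369, 0.0398]
tcp_rot: [0.138, 3.138, -0.001]
contact_force: [-5.9, 0.4, 12.5]
width: -0.0001
grasp_force: 6.0
```

>>> play_rows(
  xyz=[
    [0,0,-20],
    [0,0,-25],
    [-18,26,0],
    [-18,26,0],
    [-18,26,0],
    [0,0,20],
    [0,0,13],
    [0,0,0],
  ],
  turn=[0,0,0,0,0,0,0,0],
  claw=[0,0,0,0,0,0,0,0],
)

```text
time_s: 10.65
ee_pos: [0.5844, 0.1097, 0.048]
tcp_rot: [-0.138, -3.135, 0.0]
contact_force: [0.3, 0.4, 0.1]
width: 0.0004
grasp_force: 0.0
```

```bash
python3 - <<'E'
from h import *
s2=capture("side");a=capture("wrist")
s2=cv2.resize(s2[205:290,270:370],(500,425),interpolation=cv2.INTER_CUBIC)
cv2.imwrite("pics/s6.png",cv2.resize(np.hstack([s2,cv2.resize(a,(567,425))]),(800,319)))
E
```

```text
(no output)
```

View pics/s6.png

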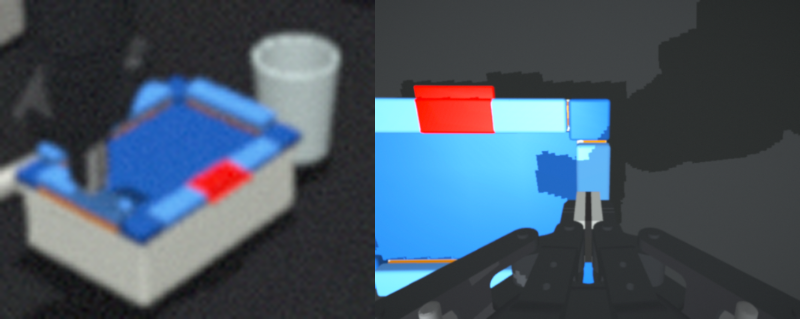

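Section 1 is shut: no orange shows under the red band. The tips sit over section 2 (composite (588,195)), about 3 mm inward. Pressing it.

>>> play_rows(
  xyz=[
    [0,1.5,0],
    [0,0,1],
    [0,0,1],
    [0,0,1],
    [0,0,0],
  ],
  turn=[0,0,0,0,0],
  claw=[0,0,0,0,0],
)

```text
time_s: 11.25
ee_pos: [0.5863, 0.1113, 0.0475]
tcp_rot: [-0.138, -3.138, 0.0]
contact_force: [-0.3, -0.0, -0.4]
width: 0.0001
grasp_force: 0.0
```

>>> play_rows(
  xyz=[
    [0,0,1],
    [0,0,1],
    [0,0,1],
    [0,0,1],
    [0,0,1],
    [0,0,0],
  ],
  turn=[0,0,0,0,0,0],
  claw=[0,0,0,0,0,0],
)

```text
time_s: 11.85
ee_pos: [0.5861, 0.1113, 0.0421]
tcp_rot: [-0.138, -3.138, 0.0]
contact_force: [0.2, -0.2, -0.4]
width: -0.0001
grasp_force: 0.0
```

>>> play_rows(
  xyz=[
    [0,0,0.5],
    [0,0,0.5],
    [0,0,0],
  ],
  turn=[0,0,0],
  claw=[0,0,0],
)

```text
time_s: 12.15
ee_pos: [0.5863, 0.1114, 0.0414]
tcp_rot: [-0.138, -3.138, 0.0]
contact_force: [-0.6, -0.5, 0.0]
width: -0.0002
grasp_force: 0.0
```

>>> play_rows(
  xyz=[
    [0,0,1],
    [0,0,0.5],
    [0,0,0],
  ],
  turn=[0,0,0],
  claw=[0,0,0],
)

```text
time_s: 12.45
ee_pos: [0.5864, 0.1113, 0.04]
tcp_rot: [0.138, 3.139, -0.0]
contact_force: [0.8, 0.4, 0.4]
width: 0.0001
grasp_force: 0.0
```

>>> play_rows(
  xyz=[
    [0,0,0.5],
    [0,0,0.5],
    [0,0,0],
  ],
  turn=[0,0,0],
  claw=[0,0,0],
)

```text
time_s: 12.75
ee_pos: [0.5864, 0.1114, 0.0398]
tcp_rot: [0.138, 3.138, -0.0]
contact_force: [-3.5, 0.1, 6.8]
width: -0.0
grasp_force: 3.3
```

>>> play_rows(
  xyz=[
    [0,0,0.5],
    [0,0,0],
    [0,0,-20],
    [0,0,-25],
    [-17,-26,0],
    [-17,-26,0],
    [-18,-27,0],
    [0,0,0],
  ],
  turn=[0,0,0,0,0,0,0,0],
  claw=[0,0,0,0,0,0,0,0],
)

```text
time_s: 13.55
ee_pos: [0.6326, 0.0247, 0.0834]
tcp_rot: [0.143, 3.137, -0.002]
contact_force: [0.4, 0.3, 0.4]
width: -0.0001
grasp_force: 0.0
```

>>> play_rows(
  xyz=[
    [0,0,20],
    [0,0,15],
    [0,0,2],
    [0,0,0],
  ],
  turn=[0,0,0,0],
  claw=[0,0,0,0],
)

```text
time_s: 13.95
ee_pos: [0.6301, 0.0286, 0.0463]
tcp_rot: [-0.137, -3.137, 0.0]
contact_force: [-4.2, 0.7, 5.2]
width: -0.0001
grasp_force: 2.3
```

```bash
python3 - <<'E'
from h import *
s2=capture("side");a=capture("wrist")
s2=cv2.resize(s2[205:290,270:370],(500,425),interpolation=cv2.INTER_CUBIC)
cv2.imwrite("pics/s7.png",cv2.resize(np.hstack([s2,cv2.resize(a,(567,425))]),(800,319)))
E
```

```text
(no output)
```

View pics/s7.png

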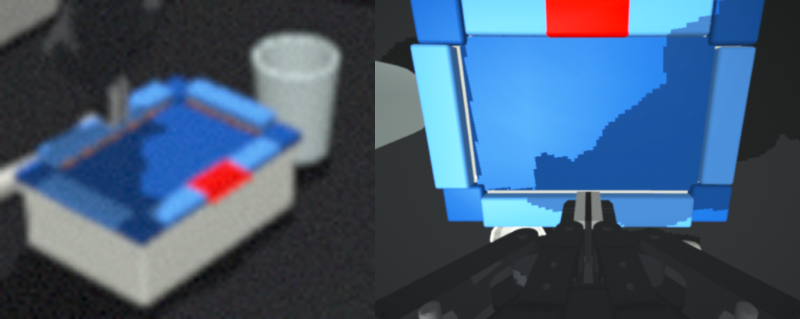

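Sections 1 and 2 are shut. The tips are on section 3, touching near its middle (composite (588,205)). Pressing.

>>> play_rows(
  xyz=[
    [0,0,1],
    [0,0,1],
    [0,0,1],
    [0,0,1],
    [0,0,0],
  ],
  turn=[0,0,0,0,0],
  claw=[0,0,0,0,0],
)

```text
time_s: 14.55
ee_pos: [0.6311, 0.028, 0.0423]
tcp_rot: [-0.138, -3.138, 0.0]
contact_force: [0.1, -0.6, 1.0]
width: 0.0004
grasp_force: 0.0
```

>>> play_rows(
  xyz=[
    [0,0,1],
    [0,0,1],
    [0,0,0.5],
    [0,0,0],
  ],
  turn=[0,0,0,0],
  claw=[0,0,0,0],
)

```text
time_s: 14.95
ee_pos: [0.6312, 0.0281, 0.04]
tcp_rot: [-0.138, -3.138, 0.0]
contact_force: [0.4, 0.0, 0.8]
width: 0.0001
grasp_force: 0.0
```

>>> play_rows(
  xyz=[
    [0,0,0.5],
    [0,0,0.5],
    [0,0,0],
  ],
  turn=[0,0,0],
  claw=[0,0,0],
)

```text
time_s: 15.25
ee_pos: [0.6313, 0.0281, 0.0398]
tcp_rot: [0.138, 3.138, -0.0]
contact_force: [-3.7, -0.2, 6.6]
width: 0.0004
grasp_force: 3.2
```

>>> play_rows(
  xyz=[
    [0,0,0.5],
    [0,0,0],
    [0,0,-20],
    [0,0,-25],
    [18,-26,0],
    [18,-26,0],
    [18,-26,0],
    [0,0,0],
  ],
  turn=[0,0,0,0,0,0,0,0],
  claw=[0,0,0,0,0,0,0,0],
)

```text
time_s: 16.05
ee_pos: [0.569, -0.0471, 0.0836]
tcp_rot: [-0.142, -3.138, 0.001]
contact_force: [0.1, 0.8, -0.3]
width: -0.0001
grasp_force: 0.0
```

>>> play_rows(
  xyz=[
    [0,0,15],
    [0,0,15],
    [0,0,6],
    [0,0,0],
  ],
  turn=[0,0,0,0],
  claw=[0,0,0,0],
)

```text
time_s: 16.45
ee_pos: [0.5697, -0.0439, 0.0459]
tcp_rot: [-0.136, -3.136, -0.001]
contact_force: [-4.1, 1.7, 5.4]
width: -0.0003
grasp_force: 2.9
```

>>> play_rows(
  xyz=[
    [0,0,1],
    [0,0,1],
    [0,0,1],
    [0,0,1],
    [0,0,0],
  ],
  turn=[0,0,0,0,0],
  claw=[0,0,0,0,0],
)

```text
time_s: 16.95
ee_pos: [0.5709, -0.0449, 0.0436]
tcp_rot: [0.138, 3.138, -0.001]
contact_force: [0.5, -0.7, -0.1]
width: -0.0002
grasp_force: 0.0
```

>>> play_rows(
  xyz=[
    [0,0,1],
    [0,0,1],
    [0,0,0.5],
    [0,0,0],
  ],
  turn=[0,0,0,0],
  claw=[0,0,0,0],
)

```text
time_s: 17.35
ee_pos: [0.5705, -0.0449, 0.0409]
tcp_rot: [-0.138, -3.138, 0.0]
contact_force: [-0.1, -0.3, 0.1]
width: 0.0001
grasp_force: 0.0
```

>>> play_rows(
  xyz=[
    [0,0,0.5],
    [0,0,0.5],
    [0,0,0],
  ],
  turn=[0,0,0],
  claw=[0,0,0],
)

```text
time_s: 17.65
ee_pos: [0.5705, -0.0449, 0.04]
tcp_rot: [-0.138, -3.138, 0.0]
contact_force: [-0.0, -1.2, 0.4]
width: 0.0
grasp_force: 0.0
```

>>> play_rows(
  xyz=[
    [0,0,0.5],
    [0,0,0.5],
    [0,0,0.2],
    [0,0,0],
  ],
  turn=[0,0,0,0],
  claw=[0,0,0,0],
)

```text
time_s: 18.05
ee_pos: [0.5706, -0.0449, 0.0398]
tcp_rot: [0.138, 3.138, -0.001]
contact_force: [-4.4, 1.0, 7.7]
width: -0.0002
grasp_force: 4.0
```

>>> play_rows(
  xyz=[
    [0,0,-20],
    [0,0,-30],
    [0,0,-40],
    [30,15,-20],
    [40,15,0],
    [40,0,0],
    [0,0,0],
  ],
  turn=[0,0,0,0,0,0,0],
  claw=[0,0,0,0,0,0,0],
)

```text
time_s: 18.75
ee_pos: [0.46, -0.004, 0.1488]
tcp_rot: [-0.136, -3.138, -0.0]
contact_force: [0.4, 0.0, 0.0]
width: -0.0003
grasp_force: 0.0
```

```bash
python3 - <<'E'
from h import *
s2=capture("side");a=capture("wrist")
s2=cv2.resize(s2[205:290,270:370],(500,425),interpolation=cv2.INTER_CUBIC)
cv2.imwrite("pics/s8.png",cv2.resize(np.hstack([s2,cv2.resize(a,(567,425))]),(800,319)))
E
```

```text
(no output)
```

View pics/s8.png

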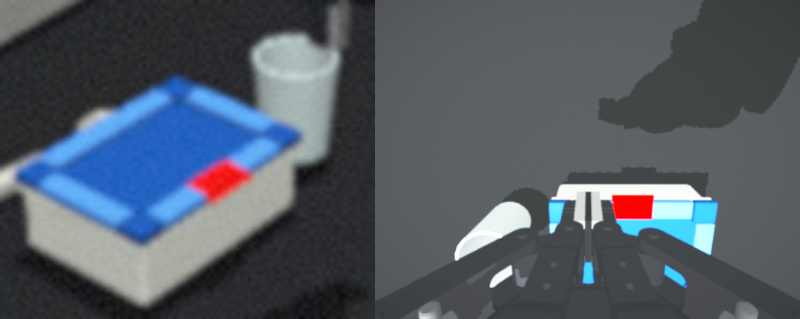

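All four sections are flush in the side view with no orange showing, the cup stands unmoved, and the arm is clear.

```bash
python3 -c "
from rig import robot
print(robot.hand_in())"
```

```text
the job is handed in; nothing more can be done
None
```

I pressed all four lid sections shut, clockwise from the red one, and handed the job in at about 19 s of the 48 s; the last picture shows every section flush, the box in place and the cup undisturbed.

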